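# Goods-in check: slide the hatch cover onto the mat and hold the gauge on its spot

## Task

Take the grey hatch cover by its bar and slide it flat along the bench, without lifting it, onto the green mat, central and square, and let go of it. Then take the orange gauge out of its holder and hold it upright with its brass tip on the cover's red spot, pressing gently so that the sprung tip is pushed about halfway in; finish while still holding it there, with the cover still in place on the mat. Leave the bin, the carton and the tin alone.

Things in the scene. Friction and masses are not known exactly. Their poses are not given: they have to be found in the camera images.
- cover: loose grey steel plate, 120 (its x) x 90 (its y) x 8 mm, about 0.6 kg, lying flat on the bench; origin at the centre of its underside, z up. A dark upright grip bar stands on its middle, 14 mm thick (along x), 50 mm long (along y), its top 37 mm above the bench: pinch it across its thickness from above. A red spot lies on one half.
- spot (a point): centre of the red spot (16 mm across, with a white rim 22 mm across) on the cover's upper face, 8 mm above the bench, 38 mm from the cover's centre along its +x axis; axes as the cover's
- mat: green mat with a white border, 150 (its x) x 120 (its y) mm, fixed and flush with the bench (1 mm thick, the cover slides over its edge without a step); origin at its centre, z up. The cover belongs on its centre with its long side along the mat's long side; either way round will do.
- holder: fixed upright aluminium tube on a dark round foot 80 mm across; tube 42 mm outside, 26 mm inside, its rim 85 mm above the bench; origin at the centre of its foot on the bench. The gauge stands in it.
- gauge: loose round gauge, 0.16 kg, upright in the holder at the start, collar on the rim (3 mm play); must rise 80 mm to come out. Origin on its axis at the barrel's lower end, z towards its top. Steel barrel 20 mm across to z = 60 mm, black collar 36 across to 66, orange grip 26 across to 126 (grip it at z = 100), cap to 134. Brass tip sticks out 16 mm below the origin.
- plunger (a joint): how far the sprung brass tip is pushed into the gauge, m: 0 = fully out, 0.012 = fully in. The spring pushes with 1.6 N at the start of its travel and 6.4 N at the end (400 N/m), 4 N halfway.
- tip (a point): lower end of the brass tip (8 mm across, round-ended), on the gauge's axis, 16 mm below the gauge's origin when fully out; moves with the tip
- bin: bystander: black open-fronted parts bin, 150 x 100 x 75 mm high, loose; origin at the centre of its underside
- carton: bystander: brown carton, 90 x 120 x 70 mm high, loose; origin at the centre of its underside
- tin: bystander: round tin with a blue label, 68 mm across, 85 mm high, loose; origin at the centre of its underside

How it is judged:
By the outcome, as a careful person would: the job done as asked, in the order asked, and still so for the second after the job is handed in, while the arm keeps its last pose, push and grip.
It also fails if it takes over 58 s, if anything falls off the work surface, if the arm or the gripper's body presses on something with over 40 N, if the wrist force passes 120 N, or if a joint passes its speed limit or range.

## Robot

A 7-joint arm with a two-finger parallel gripper is mounted at the origin on the work surface. World frame = base frame: x ahead of the robot, y to its left, z up, the work surface at z = 0. Lengths are in m, angles in rad, forces in N, time in s.
With the tool pointing down it reaches from about 0.425 to 1.025 m from the base axis. Payload 3.6 kg.
Tool frame: the origin (TCP) lies midway between the tips of the shut fingers; the grasp point (between the pads) lies 19 mm behind it; z points along the fingers, y is the line along which they close (so a half turn about z gives the same grasp; the last joint's range is limited). The gripper opens to 85 mm and grips with 20 to 120 N. Pads are 22 mm wide; open, the fingers measure 114 mm over their backs; the gripper's body (76 mm by 85 mm) begins 54 mm behind the grasp point. The pads swing forward as they close: fully open they stand 13 mm farther back than shut.
Start: joints at [1.113, 0.591, 0.048, 1.609, -0.033, 0.943, -0.034], TCP at [0.259, -0.677, 0.231] pointing down, gripper open.
Joint ranges: [-2.69, 2.69], [-0.47, 2.24], [-1.27, 1.36], [0.19, 2.51], [-1.53, 4.68], [0.08, 2.07], [-3.09, 3.09]. Speed limits (rad/s): [2.57, 2.57, 3.14, 3.14, 3.14, 3.14, 3.14].

## Interface

Orientations are given as a 3x3 rotation matrix whose columns are the frame's x, y, z axes.
In Python, from cell import robot gives the robot as it stands. The module is installed in compiled form; this text tells all that it offers.
- The arm moves only by the tool carry_out, never from a script. Its argument "commands" is a list of rows, each an object with "delta_rot": the turn, a rotation vector about the world's x, y, z in rad, a list of three; "dp": the shift along the world's x, y, z in cm, a list of three; "gripper": the closure, from 0 (fully open) to 1 (shut). A call has 1 to 5 rows; each row shifts and turns the commanded pose from where the row before left it; what a row does not reach is not made up. A row lasts 1/10 s, in which the tool goes at most 50 mm and 8.59 degrees, less where a joint would pass 70% of its speed; a pose out of reach is approached as far as the arm can. A call with a gripper value outside its range is refused whole. The fingers move at their own pace and stop on an object; "squeeze" is the grip in N (left out, the last holds). Time passes only in rows, so rows that do not move let the fingers close. It gives the time, the measured TCP pose, the force, the opening and the grip force at its end, in the units of the state.
- robot.sense(): the state, without advancing time (a new reading comes with each control period).
- robot.snapshot(name): name is "scene" or "top" or "wrist"; returns the picture (420x560x3 uint8, red, green, blue); there is no depth.
- robot.camera_info(name): a dict with "fx", "fy", "cx", "cy" (pixels), "eye" and "orientation" of the camera in the world. Camera axes: x right, y down, z forward; pixel columns grow to the right and rows downward; lengths in m; the calibration is good to about 2 mm. A picture is of the moment at which its call begins: read the wrist's pose just before it. camera_info takes no time and is no camera call; for the wrist camera it gives the pose at the moment of the call.
- robot.finish_job(): hands the job in; it is judged then, once.
The state is a dict: "time": time; "joints": joint angles; "dq": joint speeds; "joint_efforts": joint torques, N m; "eef_pos": TCP position; "tool_rot": TCP orientation; "ft_force": force on the tool from outside, world axes, zero at the start; "moment": the same for the moment, N m; "grip_width": finger opening in m; "gripper_force": force on a finger pad.
Only numpy, scipy, OpenCV 4.12 (cv2) and the standard library are available. Lean on these libraries where they do the work, as an engineer would, in place of code of your own. Each camera call takes 0.05 s, during which the arm holds its last target. There are 200 camera calls.

## Working session

There is one attempt and no reset: what is moved stays moved. The work goes in short steps, Python scripts to look and compute and a tool call to move; the robot and the scene stay as the last step left them, time stands still between calls to the robot, and variables do not carry over. Pictures are saved under pics/ and viewed, at most 10 in all, crops included, and the job is handed in when it is done.

Besides the shell and the picture viewer there is one more tool, called after "Call:" as name(argument=value, ...), one argument or row to a line, values as JSON. carry_out: Moves the arm, as the interface text tells. Its arguments: {"type":"object","properties":{"commands":{"type":"array"},"squeeze":{"type":"number"}},"required":["commands"]}

```bash
mkdir -p pics; python3 - <<'E'
from cell import robot
import cv2,numpy as np
s=robot.sense();print({k:np.round(v,3).tolist() for k,v in s.items()})
for n in("scene","top"):
    i=robot.camera_info(n);print(n,{k:np.round(v,4).tolist() for k,v in i.items()})
    cv2.imwrite(f"pics/{n}0.png",robot.snapshot(n)[:,:,::-1])
E
```

```text
{'time': 0.0, 'joints': [1.113, 0.592, 0.048, 1.61, -0.033, 0.943, -0.034], 'dq': [0.002, 0.001, 0.001, -0.001, -0.001, 0.0, 0.002], 'joint_efforts': [-0.0, -54.87, 1.546, -19.812, 0.009, 0.009, 0.0], 'eef_pos': [0.258, -0.677, 0.23], 'tool_rot': [[0.934, 0.357, -0.001], [0.357, -0.934, 0.002], [-0.0, -0.002, -1.0]], 'ft_force': [0.27, 0.399, 0.581], 'moment': [0.003, 0.035, 0.026], 'gripper_force': 0.0, 'grip_width': 0.085}
scene {'fx': 466.8726, 'fy': 466.8726, 'cx': 280.5681, 'cy': 210.5355, 'eye': [1.4301, -0.0993, 0.6558], 'orientation': [[0.1668, 0.5912, -0.7891], [0.9857, -0.119, 0.1193], [-0.0234, -0.7977, -0.6026]]}
top {'fx': 535.376, 'fy': 535.376, 'cx': 289.9577, 'cy': 205.4956, 'eye': [0.4603, 0.0101, 1.3311], 'orientation': [[0.0166, -0.9927, 0.1191], [-0.9999, -0.0167, -0.0], [0.002, -0.1191, -0.9929]]}
```

View pics/top0.png

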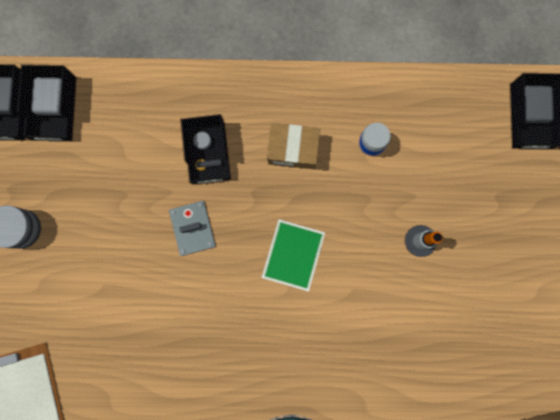

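View pics/scene0.png

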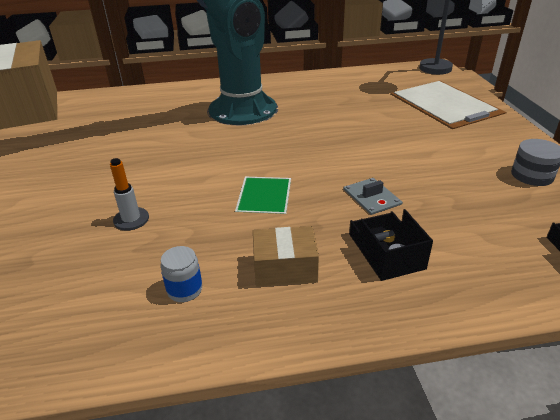

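Top view: cover at about (192,228) with its red spot at (188,213); mat at (294,255); holder foot at (421,241) with the gauge leaning outward by perspective to (437,238). The bin is at (206,150), the carton at (294,145) and the tin at (375,139). In the scene view all of these are clear and unobstructed.

```bash
cat > h.py <<'E'
import cv2,numpy as np
from cell import robot
def cast(i,px,z):
    px=np.atleast_2d(np.float64(px));d=np.c_[(px[:,0]-i["cx"])/i["fx"],(px[:,1]-i["cy"])/i["fy"],np.ones(len(px))]@np.array(i["orientation"]).T
    e=np.array(i["eye"]);return e+d*((z-e[2])/d[:,2])[:,None]
def blob(m,near=None):
    c,_=cv2.findContours(m.astype(np.uint8),cv2.RETR_EXTERNAL,cv2.CHAIN_APPROX_NONE)
    c=[k for k in c if cv2.contourArea(k)>15]
    return max(c,key=cv2.contourArea) if near is None else min(c,key=lambda k:np.hypot(*(k[:,0].mean(0)-near)))
def rect(i,c,z):
    P=cast(i,c[:,0],z)[:,:2]
    (x,y),(w,h),a=cv2.minAreaRect((P*1000).astype(np.float32))
    if w<h:w,h,a=h,w,a+90
    return [x/1000,y/1000],(w,h),(a+90)%180-90   # long-axis angle, deg
def hsv(im):return cv2.cvtColor(im,cv2.COLOR_RGB2HSV).astype(int)
E
python3 - <<'E'
from h import *
for n,pm in(("top",(192,228)),("scene",(373,195))):
    im=cv2.imread(f"pics/{n}0.png")[:,:,::-1].copy();H=hsv(im);i=robot.camera_info(n)
    h,s,v=H[...,0],H[...,1],H[...,2]
    g=blob((h>45)&(h<80)&(s>120));print(n,"mat(green only)",rect(i,g,.001))
    yy,xx=np.mgrid[:420,:560];loc=np.hypot(xx-pm[0],yy-pm[1])<38
    wood=(h>5)&(h<22)&(s>70)
    c=blob(loc&(h>80)&(h<130)&(s>15)&(v>70)) ;print("cover",rect(i,c,.008),cv2.contourArea(c))
    r=blob(loc&((h<6)|(h>172))&(s>150)&(v>120));print("spot",cast(i,r[:,0].mean(0),.008))
    o=blob((h>4)&(h<14)&(s>225)&(v>120)) if n=="top" else blob((h>4)&(h<14)&(s>215)&(v>150))
    print("orange",cv2.boundingRect(o),cv2.contourArea(o))
    hp=(421,241) if n=="top" else (130,218)
    l2=np.hypot(xx-hp[0],yy-hp[1])<30
    f=blob(l2&(s<110)&(v<110)&(h>20)); x=cv2.boundingRect(f);print("foot",x,cast(i,[x[0]+x[2]/2,x[1]+x[3]/2],.006), cast(i,[[x[0],x[1]+x[3]/2],[x[0]+x[2]/2,x[1]+x[3]]],.003))
top=cv2.imread("pics/top0.png");a=top[195:265,155:235];b=top[205:275,395:475]
cv2.imwrite("pics/crop0.png",cv2.resize(np.hstack([a,b]),None,fx=5,fy=5,interpolation=cv2.INTER_CUBIC))
E
```

```text
top mat(green only) ([0.49751123046875, 0.00023470306396484376], (134.4871368408203, 104.00696563720703), -15.025962829589844)
cover ([0.559364501953125, 0.25219767761230466], (114.34566497802734, 85.08993530273438), 16.40728187561035) 1488.5Traceback (most recent call last):
  File "<stdin>", line 9, in <module>
  File "h.py", line 9, in blob
    return max(c,key=cv2.contourArea) if near is None else min(c,key=lambda k:np.hypot(*(k[:,0].mean(0)-near)))
           ~~~^^^^^^^^^^^^^^^^^^^^^^^
ValueError: max() iterable argument is empty
```

```bash
sed -i 's/>15\]/>3]/' h.py; python3 - <<'E'
from h import *
for n,pm in(("top",(192,228)),("scene",(373,195))):
    im=cv2.imread(f"pics/{n}0.png")[:,:,::-1].copy();H=hsv(im);i=robot.camera_info(n)
    h,s,v=H[...,0],H[...,1],H[...,2]
    g=blob((h>45)&(h<80)&(s>120));print(n,"mat(green only)",rect(i,g,.001))
    yy,xx=np.mgrid[:420,:560];loc=np.hypot(xx-pm[0],yy-pm[1])<38
    c=blob(loc&(h>80)&(h<130)&(s>15)&(v>70)) ;print("cover",rect(i,c,.008))
    sp=(188,213) if n=="top" else (382,202)
    r=(np.hypot(xx-sp[0],yy-sp[1])<8)&((h<8)|(h>170))&(s>130)
    print("spot",r.sum(),cast(i,[xx[r].mean(),yy[r].mean()],.008))
    hp=(421,241) if n=="top" else (130,218)
    d=(np.hypot(xx-hp[0],yy-hp[1])<26)&(s<120)&(v<100)
    f=blob(d); x=cv2.boundingRect(f);print("foot",x,cast(i,[x[0]+x[2]/2,x[1]+x[3]/2],.006),cast(i,[[x[0],x[1]+x[3]/2],[x[0]+x[2],x[1]+x[3]/2]],.006)[:,:2])
    gp=(434,239) if n=="top" else (122,175)
    o=blob((np.hypot(xx-gp[0],yy-gp[1])<25)&(h>3)&(h<15)&(s>200)&(v>90));print("orange",cv2.boundingRect(o),cv2.contourArea(o),cv2.minAreaRect(o))
    k=cv2.boundingRect(blob((np.hypot(xx-gp[0],yy-gp[1])<25)&(v<60)&(yy<(165 if n=="scene" else 999))));print("cap?",k,cast(i,[k[0]+k[2]/2-.5,k[1]+k[3]/2-.5],.155))
top=cv2.imread("pics/top0.png");a=top[195:265,155:235];b=top[205:275,395:475]
cv2.imwrite("pics/crop0.png",cv2.resize(np.hstack([a,b]),None,fx=5,fy=5,interpolation=cv2.INTER_CUBIC))
E
```

```text
top mat(green only) ([0.49751123046875, 0.00023470306396484376], (134.4871368408203, 104.00696563720703), -15.025962829589844)
cover ([0.559364501953125, 0.25219767761230466], (114.34566497802734, 85.08993530273438), 16.40728187561035)
spot 16 [[0.59599    0.26423545 0.008     ]]
foot (405, 226, 33, 30) [[ 0.53629846 -0.31681909  0.006     ]] [[ 0.53561621 -0.27598016]
 [ 0.53698079 -0.35766308]]
orange (428, 232, 9, 7) 7.0 ((431.8235168457031, 233.79408264160156), (6.345447540283203, 6.345447540283203), 30.963754653930664)
cap? (434, 234, 8, 7) [[ 0.53712963 -0.31535263  0.155     ]]
scene mat(green only) ([0.49694784545898435, 0.0020012283325195313], (137.89736938476562, 108.6004867553711), -14.973236083984375)
cover ([0.562138916015625, 0.25779501342773437], (121.6580810546875, 94.54710388183594), 15.9606294631958)
spot 21 [[0.59380365 0.26639067 0.008     ]]
foot (112, 195, 37, 36) [[ 0.51984452 -0.31418105  0.006     ]] [[ 0.51125721 -0.35692512]
 [ 0.52840533 -0.27156888]]
orange (110, 161, 18, 29) 253.0 ((119.16038513183594, 175.8113250732422), (28.021554946899414, 12.225090026855469), 74.05460357666016)
cap? (111, 159, 9, 6) [[ 0.5372098 -0.3129228  0.155    ]]
```

View pics/crop0.png

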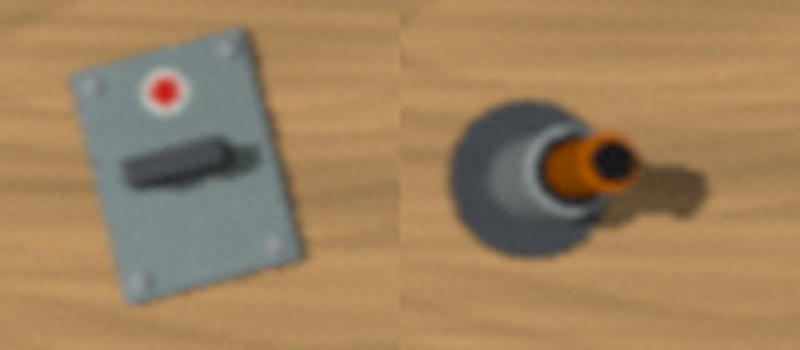

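Top crop: cover with its spot on the +x end, the bar across the middle, and the gauge standing in its tube. The sizes and the spot distance agree with the given values: cover ≈ (0.560, 0.254) at 16°, mat ≈ (0.497, 0.001) at −15°, gauge ≈ (0.537, −0.314). Next I move above the cover.

Call:
carry_out(
  commands=[
    {"dp":[1.5,4.65,0],"delta_rot":[0,0,0.074],"gripper":0},
    {"dp":[1.5,4.65,0],"delta_rot":[0,0,0.074],"gripper":0},
    {"dp":[1.5,4.65,0],"delta_rot":[0,0,0.074],"gripper":0},
    {"dp":[1.5,4.65,0],"delta_rot":[0,0,0.074],"gripper":0},
    {"dp":[1.5,4.65,0],"delta_rot":[0,0,0.074],"gripper":0},
  ],
)

```text
time: 0.6
eef_pos: [0.3338, -0.4426, 0.231]
tool_rot: [[0.74, 0.673, -0.0], [0.673, -0.74, 0.0], [0.0, -0.001, -1.0]]
ft_force: [0.8, -0.1, -0.3]
grip_width: 0.0853
gripper_force: 0.0
```

Call:
carry_out(
  commands=[
    {"dp":[1.5,4.65,0],"delta_rot":[0,0,0.074],"gripper":0},
    {"dp":[1.5,4.65,0],"delta_rot":[0,0,0.074],"gripper":0},
    {"dp":[1.5,4.65,0],"delta_rot":[0,0,0.074],"gripper":0},
    {"dp":[1.5,4.65,0],"delta_rot":[0,0,0.074],"gripper":0},
    {"dp":[1.5,4.65,0],"delta_rot":[0,0,0.074],"gripper":0},
  ],
)

```text
time: 1.1
eef_pos: [0.4087, -0.2104, 0.2313]
tool_rot: [[0.447, 0.895, -0.0], [0.895, -0.447, -0.0], [-0.0, 0.0, -1.0]]
ft_force: [0.8, 1.5, 0.6]
grip_width: 0.0854
gripper_force: 0.0
```

Call:
carry_out(
  commands=[
    {"dp":[1.5,4.65,0],"delta_rot":[0,0,0.074],"gripper":0},
    {"dp":[1.5,4.65,0],"delta_rot":[0,0,0.074],"gripper":0},
    {"dp":[1.5,4.65,0],"delta_rot":[0,0,0.074],"gripper":0},
    {"dp":[1.5,4.65,0],"delta_rot":[0,0,0.074],"gripper":0},
    {"dp":[1.5,4.65,0],"delta_rot":[0,0,0.074],"gripper":0},
  ],
)

```text
time: 1.6
eef_pos: [0.4837, 0.0219, 0.2312]
tool_rot: [[0.093, 0.996, -0.0], [0.996, -0.093, -0.0], [-0.0, -0.0, -1.0]]
ft_force: [1.3, -0.9, 0.6]
grip_width: 0.0856
gripper_force: 0.0
```

```bash
python3 - <<'E'
from h import *
i=robot.camera_info("wrist");im=robot.snapshot("wrist");cv2.imwrite("pics/w_mat.png",im[:,:,::-1])
print({k:np.round(v,3).tolist() for k,v in i.items()})
H=hsv(im);h,s,v=H[...,0],H[...,1],H[...,2]
g=blob((h>45)&(h<80)&(s>100));print(rect(i,g,.001),cv2.boundingRect(g))
E
```

```text
{'fx': 292.662, 'fy': 292.662, 'cx': 280.356, 'cy': 216.9, 'eye': [0.491, 0.09, 0.374], 'orientation': [[0.996, -0.09, -0.025], [-0.093, -0.959, -0.269], [-0.0, 0.27, -0.963]]}
([0.49718594360351565, 0.0011256561279296875], (137.82098388671875, 107.7091293334961), -15.029411315917969) (235, 154, 118, 97)
```

View pics/w_mat.png

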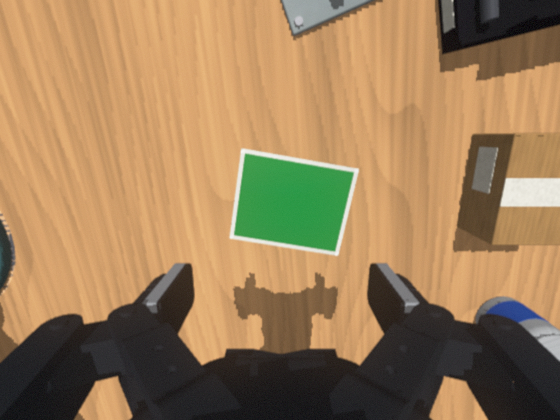

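Call:
carry_out(
  commands=[
    {"dp":[1.5,4.65,0],"delta_rot":[0,0,0.074],"gripper":0},
    {"dp":[1.5,4.65,0],"delta_rot":[0,0,0.074],"gripper":0},
    {"dp":[1.5,4.65,0],"delta_rot":[0,0,0.074],"gripper":0},
    {"dp":[1.5,4.65,0],"delta_rot":[0,0,0.074],"gripper":0},
    {"dp":[1.6,4.6,0],"delta_rot":[0,0,0.078],"gripper":0},
  ],
)

```text
time: 2.15
eef_pos: [0.5598, 0.2536, 0.2309]
tool_rot: [[-0.277, 0.961, -0.001], [0.961, 0.277, -0.001], [-0.001, -0.001, -1.0]]
ft_force: [1.1, -0.6, 0.2]
grip_width: 0.0853
gripper_force: 0.0
```

```bash
python3 - <<'E'
from h import *
i=robot.camera_info("wrist");im=robot.snapshot("wrist");cv2.imwrite("pics/w_cov.png",im[:,:,::-1])
H=hsv(im);h,s,v=H[...,0],H[...,1],H[...,2]
c=blob((h>80)&(h<130)&(s>15)&(v>70));print("cover",rect(i,c,.008),cv2.boundingRect(c))
r=blob(((h<8)|(h>170))&(s>150)&(v>100));m=cv2.moments(r);print("spot",cv2.contourArea(r),cast(i,[m["m10"]/m["m00"],m["m01"]/m["m00"]],.008))
E
```

```text
Traceback (most recent call last):
  File "h.py", line 9, in blob
    return max(c,key=cv2.contourArea) if near is None else min(c,key=lambda k:np.hypot(*(k[:,0].mean(0)-near)))
           ~~~^^^^^^^^^^^^^^^^^^^^^^^
ValueError: max() iterable argument is empty
```

View pics/w_cov.png

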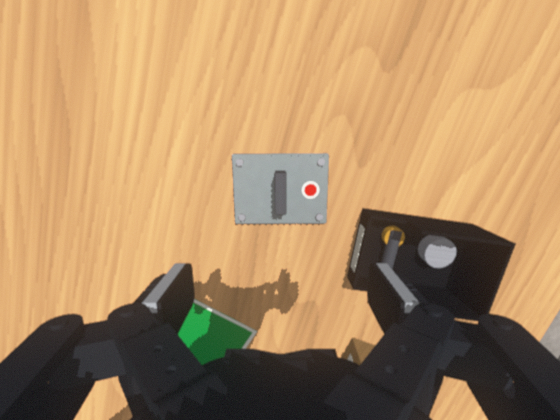

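Wrist view 1 shows the whole mat at (294,200). Wrist view 2 shows the cover with corners (233,153)–(328,224), spot at (310,190) and bar at (280,195). The bin starts at x≈355, clear of the grasp.

```bash
python3 - <<'E'
from h import *
i=robot.camera_info("wrist");im=robot.snapshot("wrist")
H=hsv(im);h,s,v=H[...,0],H[...,1],H[...,2];yy,xx=np.mgrid[:420,:560];L=np.hypot(xx-281,yy-190)<66
c=blob(L&~((h>4)&(h<25)&(s>70)));print("cover",rect(i,c,.006),cv2.boundingRect(c))
r=L&((h<6)|(h>174))&(s>150);print("spot",r.sum(),cast(i,[xx[r].mean(),yy[r].mean()],.008))
b=blob((abs(xx-280)<18)&(abs(yy-195)<32)&(v<75));x,y,w,hh=cv2.boundingRect(b);print("bar",x,y,w,hh,"top-end pts",cast(i,[[278.5+1,172],[280,216]],.037))
s=robot.sense();print(np.degrees(np.arctan2(s["tool_rot"][1][1],s["tool_rot"][0][1])),s["eef_pos"])
E
```

```text
cover ([0.5592540283203125, 0.25444540405273436], (120.18240356445312, 89.19680786132812), 16.533906936645508) (227, 164, 96, 69)
spot 83 [[0.59582375 0.26514967 0.008     ]]Traceback (most recent call last):
  File "<stdin>", line 6, in <module>
  File "h.py", line 9, in blob
    return max(c,key=cv2.contourArea) if near is None else min(c,key=lambda k:np.hypot(*(k[:,0].mean(0)-near)))
           ~~~^^^^^^^^^^^^^^^^^^^^^^^
ValueError: max() iterable argument is empty
```

Call:
carry_out(
  commands=[
    {"dp":[0,0,-4.5],"delta_rot":[0,0,0],"gripper":0},
    {"dp":[0,0,-4.5],"delta_rot":[0,0,0],"gripper":0},
    {"dp":[0,0,-4.5],"delta_rot":[0,0,0],"gripper":0},
    {"dp":[0,0,-4.0],"delta_rot":[0,0,0],"gripper":0},
    {"dp":[0,0,0],"delta_rot":[0,0,0],"gripper":0},
  ],
)

```text
time: 2.75
eef_pos: [0.5555, 0.2487, 0.051]
tool_rot: [[-0.274, 0.962, -0.01], [0.962, 0.274, -0.006], [-0.003, -0.012, -1.0]]
ft_force: [-1.4, -0.8, -0.6]
grip_width: 0.0852
gripper_force: 0.0
```

Call:
carry_out(
  commands=[
    {"dp":[0,0,-2.0],"delta_rot":[0,0,0],"gripper":0},
    {"dp":[0,0,-1.4],"delta_rot":[0,0,0],"gripper":0},
    {"dp":[0,0,-0.9],"delta_rot":[0,0,0],"gripper":0},
    {"dp":[0,0,0],"delta_rot":[0,0,0],"gripper":0},
    {"dp":[0,0,0],"delta_rot":[0,0,0],"gripper":0},
  ],
)

```text
time: 3.25
eef_pos: [0.5601, 0.2524, 0.0141]
tool_rot: [[-0.274, 0.962, 0.001], [0.962, 0.274, 0.0], [0.0, 0.001, -1.0]]
ft_force: [-0.5, -0.3, 1.2]
grip_width: 0.0851
gripper_force: 0.0
```

Call:
carry_out(
  commands=[
    {"dp":[0,0.15,-0.1],"delta_rot":[0,0,0.007],"gripper":0.3},
    {"dp":[0,0,0],"delta_rot":[0,0,0],"gripper":0.6},
    {"dp":[0,0,0],"delta_rot":[0,0,0],"gripper":1},
    {"dp":[0,0,0],"delta_rot":[0,0,0],"gripper":1},
    {"dp":[0,0,0],"delta_rot":[0,0,0],"gripper":1},
  ],
  squeeze=40,
)

```text
time: 3.75
eef_pos: [0.5594, 0.2535, 0.0126]
tool_rot: [[-0.281, 0.96, -0.0], [0.96, 0.281, -0.001], [-0.0, -0.0, -1.0]]
ft_force: [-0.2, -1.5, 1.0]
grip_width: 0.0134
gripper_force: 38.4
```

Call:
carry_out(
  commands=[
    {"dp":[0,0,0],"delta_rot":[0,0,0],"gripper":1},
    {"dp":[0,0,0],"delta_rot":[0,0,0],"gripper":1},
    {"dp":[0,0,0],"delta_rot":[0,0,0],"gripper":1},
  ],
  squeeze=40,
)

```text
time: 4.05
eef_pos: [0.5595, 0.2536, 0.0126]
tool_rot: [[-0.281, 0.96, -0.0], [0.96, 0.281, -0.0], [-0.0, -0.0, -1.0]]
ft_force: [-1.1, -0.5, 4.3]
grip_width: 0.0135
gripper_force: 41.9
```

Call:
carry_out(
  commands=[
    {"dp":[-0.2,-0.8,0],"delta_rot":[0,0,-0.018],"gripper":1},
    {"dp":[-0.42,-1.69,0],"delta_rot":[0,0,-0.0364],"gripper":1},
    {"dp":[-0.42,-1.69,0],"delta_rot":[0,0,-0.0364],"gripper":1},
    {"dp":[-0.42,-1.69,0],"delta_rot":[0,0,-0.0364],"gripper":1},
    {"dp":[-0.42,-1.69,0],"delta_rot":[0,0,-0.0364],"gripper":1},
  ],
)

```text
time: 4.55
eef_pos: [0.5412, 0.1777, 0.0125]
tool_rot: [[-0.119, 0.993, 0.002], [0.993, 0.119, 0.002], [0.002, 0.002, -1.0]]
ft_force: [1.1, 4.3, 0.7]
grip_width: 0.0131
gripper_force: 41.5
```

Call:
carry_out(
  commands=[
    {"dp":[-0.42,-1.69,0],"delta_rot":[0,0,-0.0364],"gripper":1},
    {"dp":[-0.42,-1.69,0],"delta_rot":[0,0,-0.0364],"gripper":1},
    {"dp":[-0.42,-1.69,0],"delta_rot":[0,0,-0.0364],"gripper":1},
    {"dp":[-0.42,-1.69,0],"delta_rot":[0,0,-0.0364],"gripper":1},
    {"dp":[-0.42,-1.69,0],"delta_rot":[0,0,-0.0364],"gripper":1},
  ],
)

```text
time: 5.05
eef_pos: [0.5196, 0.0929, 0.0125]
tool_rot: [[0.063, 0.998, 0.001], [0.998, -0.063, 0.001], [0.001, 0.001, -1.0]]
ft_force: [1.6, 4.6, 1.6]
grip_width: 0.0133
gripper_force: 41.6
```

Call:
carry_out(
  commands=[
    {"dp":[-0.42,-1.69,0],"delta_rot":[0,0,-0.0364],"gripper":1},
    {"dp":[-0.42,-1.69,0],"delta_rot":[0,0,-0.0364],"gripper":1},
    {"dp":[-0.42,-1.69,0],"delta_rot":[0,0,-0.0364],"gripper":1},
    {"dp":[-0.42,-1.69,0],"delta_rot":[0,0,-0.0364],"gripper":1},
    {"dp":[-0.42,-1.69,0],"delta_rot":[0,0,-0.0364],"gripper":1},
  ],
)

```text
time: 5.55
eef_pos: [0.4983, 0.0085, 0.0125]
tool_rot: [[0.242, 0.97, 0.001], [0.97, -0.242, 0.001], [0.001, 0.0, -1.0]]
ft_force: [2.4, 5.2, 1.6]
grip_width: 0.013
gripper_force: 41.6
```

Call:
carry_out(
  commands=[
    {"dp":[-0.2,-0.8,0],"delta_rot":[0,0,-0.018],"gripper":1},
    {"dp":[0,0,0],"delta_rot":[0,0,0],"gripper":1},
    {"dp":[0,0,0],"delta_rot":[0,0,0],"gripper":1},
    {"dp":[0,0,0],"delta_rot":[0,0,0],"gripper":1},
  ],
)

```text
time: 5.95
eef_pos: [0.4955, -0.0016, 0.0125]
tool_rot: [[0.261, 0.965, -0.003], [0.965, -0.261, -0.004], [-0.004, -0.002, -1.0]]
ft_force: [-0.7, -2.6, 6.6]
grip_width: 0.0135
gripper_force: 42.3
```

```bash
python3 - <<'E'
from h import *
i=robot.camera_info("wrist");s_=robot.sense();print(s_["eef_pos"],s_["tool_rot"][0][1],s_["tool_rot"][1][1])
for n in("wrist","top"):
    im=robot.snapshot(n);cv2.imwrite(f"pics/{n}_p.png",im[:,:,::-1])
cv2.imwrite("pics/w_p.png",np.vstack([cv2.imread("pics/wrist_p.png")[:300],cv2.resize(cv2.imread("pics/top_p.png")[190:315,200:420],(560,300),interpolation=cv2.INTER_CUBIC)]))
E
```

```text
[ 0.49552986 -0.0016404   0.01249547] 0.9654394170536309 -0.26062143130624355
```

View pics/w_p.png

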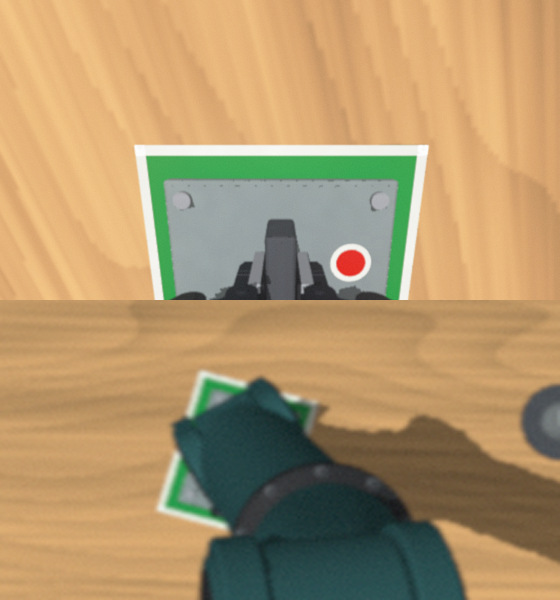

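Wrist view: the cover is inside the mat, with mat edges at columns 137–428 in row 150, cover edges at 163–398 in row 182, and far edges at rows 146 and 180. The margins are measured by ray casting.

```bash
cat >> h.py <<'E'
def margins(i,im,rows=(200,215,230),cols=(200,230,250,310,330,360),yaw=-15.):
    H=hsv(im);h,s,v=H[...,0],H[...,1],H[...,2];g=(h>45)&(h<85)&(s>90);wood=(h>4)&(h<26)&(s>60)
    u=np.array([np.cos(np.radians(yaw)),np.sin(np.radians(yaw))]);n=np.array([-u[1],u[0]])
    L,R,F=[],[],[]
    for r in rows:
        k=np.where(g[r])[0];c=280;a=k[k<c];b=k[k>c]
        for q,side,S in((a,-1,L),(b,1,R)):
            inn=q.max()+.5 if side<0 else q.min()-.5
            w=np.where(wood[r])[0];out=w[w<q.min()].max()+.5 if side<0 else w[w>q.max()].min()-.5
            S.append([cast(i,[out,r],.001)[0,:2]@u,cast(i,[inn,r],.008)[0,:2]@u])
    for c in cols:
        k=np.where(g[:250,c])[0];w=np.where(wood[:k.min(),c])[0].max()+.5
        # contiguous green band
        e=k[0]
        while g[e+1,c]:e+=1
        F.append([cast(i,[c,w],.001)[0,:2]@n,cast(i,[c,e+.5],.008)[0,:2]@n])
    for nm,S in(("L",L),("R",R),("F",F)):print(nm,np.round(np.array(S)*1000,1).tolist())
    L,R=np.array(L).mean(0),np.array(R).mean(0)
    print("cover-mat along u mm",((L[1]+R[1])-(L[0]+R[0]))*500,"widths",(R-L)*1000,"far margin",1000*abs(np.diff(np.mean(F,0))))
E
python3 - <<'E'
from h import *
margins(robot.camera_info("wrist"),cv2.imread("pics/wrist_p.png")[:,:,::-1].copy())
E
```

```text
L [[404.8, 420.0], [404.8, 420.2], [404.7, 420.4]]
R [[555.1, 538.9], [555.1, 539.2], [555.1, 539.0]]
F [[190.0, 173.6], [190.0, 173.6], [190.0, 173.6], [189.9, 173.5], [189.9, 173.5], [189.8, 173.5]]
cover-mat along u mm -0.3260100217525319 widths [150.34809906 118.81771472] far margin [16.39690554]
```

Call:
carry_out(
  commands=[
    {"dp":[0.07,0.13,0],"delta_rot":[0,0,0],"gripper":1},
    {"dp":[0,0,0],"delta_rot":[0,0,0],"gripper":1},
    {"dp":[0,0,0],"delta_rot":[0,0,0],"gripper":1},
  ],
)

```text
time: 6.35
eef_pos: [0.4955, -0.0017, 0.0125]
tool_rot: [[0.261, 0.965, -0.005], [0.965, -0.261, -0.006], [-0.007, -0.003, -1.0]]
ft_force: [-0.5, -4.8, 7.4]
grip_width: 0.0132
gripper_force: 42.5
```

```bash
python3 - <<'E'
from h import *
i=robot.camera_info("wrist");print(robot.sense()["eef_pos"]);margins(i,robot.snapshot("wrist"))
E
```

```text
[ 0.49547549 -0.00169751  0.01247973]
L [[404.8, 420.0], [404.7, 420.2], [404.7, 420.3]]
R [[555.0, 539.3], [555.0, 539.1], [555.0, 538.9]]
F [[190.0, 173.6], [190.0, 173.6], [189.9, 173.6], [189.9, 173.5], [189.8, 173.5], [189.8, 173.4]]
cover-mat along u mm -0.21947873374933424 widths [150.29428593 118.94118282] far margin [16.37129953]
```

Call:
carry_out(
  commands=[
    {"dp":[0.03,0.1,0],"delta_rot":[0,0,0],"gripper":1},
    {"dp":[0,0,0],"delta_rot":[0,0,0],"gripper":1},
    {"dp":[0.02,0.08,0],"delta_rot":[0,0,0],"gripper":1},
    {"dp":[0,0,0],"delta_rot":[0,0,0],"gripper":1},
  ],
)

```text
time: 6.8
eef_pos: [0.4955, -0.0016, 0.0126]
tool_rot: [[0.262, 0.965, -0.006], [0.965, -0.262, -0.008], [-0.009, -0.003, -1.0]]
ft_force: [-1.0, -7.4, 8.3]
grip_width: 0.0133
gripper_force: 42.6
```

Call:
carry_out(
  commands=[
    {"dp":[0,0,0.05],"delta_rot":[0,0,0],"gripper":1},
    {"dp":[0,0,0.05],"delta_rot":[0,0,0],"gripper":1},
    {"dp":[0,0,0],"delta_rot":[0,0,0],"gripper":1},
  ],
)

```text
time: 7.1
eef_pos: [0.4961, 0.0029, 0.0127]
tool_rot: [[0.259, 0.966, -0.004], [0.966, -0.259, -0.002], [-0.003, -0.003, -1.0]]
ft_force: [-1.5, -1.8, -3.9]
grip_width: 0.0131
gripper_force: 40.8
```

Call:
carry_out(
  commands=[
    {"dp":[-0.04,-0.18,0],"delta_rot":[0,0,0],"gripper":1},
    {"dp":[-0.04,-0.18,0],"delta_rot":[0,0,0],"gripper":1},
    {"dp":[0,0,0],"delta_rot":[0,0,0],"gripper":1},
  ],
)

```text
time: 7.4
eef_pos: [0.4966, 0.0007, 0.0129]
tool_rot: [[0.257, 0.966, -0.001], [0.966, -0.257, -0.0], [-0.0, -0.001, -1.0]]
ft_force: [-0.5, -0.4, -5.3]
grip_width: 0.0131
gripper_force: 40.5
```

```bash
python3 - <<'E'
from h import *
i=robot.camera_info("wrist");print(robot.sense()["eef_pos"],robot.sense()["ft_force"]);margins(i,robot.snapshot("wrist"))
E
```

```text
[0.49658282 0.00065416 0.01287063] [-0.46359282 -0.43381813 -5.25560314]
L [[404.3, 420.1], [404.3, 420.3], [404.3, 420.5]]
R [[555.1, 539.3], [555.1, 539.2], [555.1, 539.5]]
F [[189.9, 175.9], [189.9, 175.9], [189.9, 176.0], [190.0, 176.0], [190.0, 176.0], [190.0, 176.1]]
cover-mat along u mm 0.1211257876595484 widths [150.81545673 119.03543222] far margin [13.98170169]
```

Call:
carry_out(
  commands=[
    {"dp":[-0.03,-0.13,0],"delta_rot":[0,0,0],"gripper":1},
    {"dp":[0,0,0],"delta_rot":[0,0,0],"gripper":1},
    {"dp":[0,0,-0.04],"delta_rot":[0,0,0],"gripper":1},
    {"dp":[0,0,0],"delta_rot":[0,0,0],"gripper":1},
  ],
)

```text
time: 7.85
eef_pos: [0.497, -0.0006, 0.0129]
tool_rot: [[0.258, 0.966, 0.0], [0.966, -0.258, 0.0], [0.0, 0.0, -1.0]]
ft_force: [-0.3, -0.2, -7.1]
grip_width: 0.0133
gripper_force: 40.5
```

```bash
python3 - <<'E'
from h import *
i=robot.camera_info("wrist");print(robot.sense()["eef_pos"],robot.sense()["ft_force"]);margins(i,robot.snapshot("wrist"))
E
```

```text
[ 0.49700926 -0.00062462  0.01289399] [-0.28885532 -0.16618896 -7.09598171]
L [[404.6, 420.9], [404.6, 421.1], [404.6, 421.3]]
R [[555.4, 540.2], [555.4, 540.0], [555.4, 540.3]]
F [[189.8, 174.8], [189.8, 174.8], [189.8, 174.8], [189.9, 174.9], [189.9, 174.9], [189.9, 174.9]]
cover-mat along u mm 0.6407758695745613 widths [150.84426601 119.06031174] far margin [14.99357863]
```

Call:
carry_out(
  commands=[
    {"dp":[0,0,-0.05],"delta_rot":[0,0,0],"gripper":1},
    {"dp":[0,0,0],"delta_rot":[0,0,0],"gripper":1},
    {"dp":[0,0,0],"delta_rot":[0,0,0],"gripper":1},
  ],
)

```text
time: 8.2
eef_pos: [0.497, -0.0006, 0.0125]
tool_rot: [[0.258, 0.966, 0.0], [0.966, -0.258, -0.0], [0.0, 0.0, -1.0]]
ft_force: [0.8, 0.9, -3.4]
grip_width: 0.0132
gripper_force: 40.7
```

Seated. I release and rise clear.

Call:
carry_out(
  commands=[
    {"dp":[0,0,-0.03],"delta_rot":[0,0,0],"gripper":0.8},
    {"dp":[0,0,0],"delta_rot":[0,0,0],"gripper":0.4},
    {"dp":[0,0,0],"delta_rot":[0,0,0],"gripper":0},
    {"dp":[0,0,0],"delta_rot":[0,0,0],"gripper":0},
    {"dp":[0,0,0],"delta_rot":[0,0,0],"gripper":0},
  ],
)

```text
time: 8.7
eef_pos: [0.4971, -0.0007, 0.0122]
tool_rot: [[0.258, 0.966, 0.0], [0.966, -0.258, 0.0], [0.0, 0.0, -1.0]]
ft_force: [-0.2, 0.7, -0.2]
grip_width: 0.0742
gripper_force: 0.0
```

Call:
carry_out(
  commands=[
    {"dp":[0,0,1.5],"delta_rot":[0,0,0],"gripper":0},
    {"dp":[0,0,4.5],"delta_rot":[0,0,0],"gripper":0},
    {"dp":[0,0,4.5],"delta_rot":[0,0,0],"gripper":0},
    {"dp":[0,0,4.5],"delta_rot":[0,0,0],"gripper":0},
    {"dp":[0,0,4.5],"delta_rot":[0,0,0],"gripper":0},
  ],
)

```text
time: 9.2
eef_pos: [0.4963, -0.0008, 0.2088]
tool_rot: [[0.258, 0.966, -0.001], [0.966, -0.258, 0.0], [-0.0, -0.001, -1.0]]
ft_force: [1.2, -1.8, 0.4]
grip_width: 0.0854
gripper_force: 0.0
```

Call:
carry_out(
  commands=[
    {"dp":[0,0,2],"delta_rot":[0,0,0],"gripper":0},
    {"dp":[0,0,0],"delta_rot":[0,0,0],"gripper":0},
    {"dp":[0,0,0],"delta_rot":[0,0,0],"gripper":0},
  ],
)

```text
time: 9.5
eef_pos: [0.4966, -0.001, 0.2271]
tool_rot: [[0.258, 0.966, 0.0], [0.966, -0.258, -0.0], [-0.0, 0.0, -1.0]]
ft_force: [0.1, -0.7, 0.1]
grip_width: 0.0853
gripper_force: 0.0
```

```bash
cat >> h.py <<'E'
def mat_cover(i,im):
    H=hsv(im);h,s,v=H[...,0],H[...,1],H[...,2]
    g=(h>45)&(h<85)&(s>90);o=blob(g);m=np.zeros(g.shape,np.uint8);cv2.drawContours(m,[o],-1,1,-1)
    print("green outer",rect(i,o,.001),cv2.boundingRect(o))
    inn=(m>0)&~g;c=blob(inn);print("cover",rect(i,c,.008))
    yy,xx=np.mgrid[:420,:560];r=inn&((h<6)|(h>174))&(s>150);print("spot",r.sum(),cast(i,[xx[r].mean(),yy[r].mean()],.008))
E
python3 - <<'E'
from h import *
i=robot.camera_info("wrist");im=robot.snapshot("wrist");cv2.imwrite("pics/w_rel.png",im[:,:,::-1]);print(robot.sense()["eef_pos"]);mat_cover(i,im)
E
```

```text
[ 0.49594307 -0.00102699  0.22618999]
green outer ([0.4972851257324219, 0.0015486373901367188], (138.279296875, 106.76509857177734), -14.974342346191406) (224, 145, 113, 84)
cover ([0.4978099365234375, 0.0006285324096679687], (119.9612045288086, 89.89514923095703), -14.967781066894531)
spot 94 [[ 0.5345847 -0.0095976  0.008    ]]
```

Call:
carry_out(
  commands=[
    {"dp":[0.58,-4.47,0],"delta_rot":[0,0,0],"gripper":0},
    {"dp":[0.58,-4.47,0],"delta_rot":[0,0,0],"gripper":0},
    {"dp":[0.58,-4.47,0],"delta_rot":[0,0,0],"gripper":0},
    {"dp":[0.58,-4.47,0],"delta_rot":[0,0,0],"gripper":0},
    {"dp":[0.58,-4.47,0],"delta_rot":[0,0,0],"gripper":0},
  ],
)

```text
time: 10.05
eef_pos: [0.5247, -0.2255, 0.2248]
tool_rot: [[0.257, 0.966, -0.004], [0.966, -0.257, 0.002], [0.0, -0.004, -1.0]]
ft_force: [0.4, 0.8, -0.4]
grip_width: 0.0856
gripper_force: 0.0
```

Call:
carry_out(
  commands=[
    {"dp":[0.58,-4.47,0],"delta_rot":[0,0,0],"gripper":0},
    {"dp":[0.58,-4.47,0],"delta_rot":[0,0,0],"gripper":0},
    {"dp":[0,0,0],"delta_rot":[0,0,0],"gripper":0},
    {"dp":[0,0,0],"delta_rot":[0,0,0],"gripper":0},
  ],
)

```text
time: 10.45
eef_pos: [0.5361, -0.3145, 0.2245]
tool_rot: [[0.26, 0.965, -0.004], [0.965, -0.26, 0.002], [0.001, -0.004, -1.0]]
ft_force: [-0.0, 1.2, -0.8]
grip_width: 0.0854
gripper_force: 0.0
```

```bash
python3 - <<'E'
from h import *
i=robot.camera_info("wrist");im=robot.snapshot("wrist");cv2.imwrite("pics/w_g.png",im[:,:,::-1]);print(robot.sense()["eef_pos"])
H=hsv(im);h,s,v=H[...,0],H[...,1],H[...,2]
# expected pixels of the gauge axis at given heights
R=np.array(i["orientation"])
for z in(.0,.091,.151,.159):
    p=R.T@(np.array([.537,-.314,z])-i["eye"]);print(z,i["fx"]*p[0]/p[2]+i["cx"],i["fy"]*p[1]/p[2]+i["cy"])
o=blob((h>3)&(h<14)&(s>215)&(v>90));print(cv2.boundingRect(o),cv2.contourArea(o))
E
```

```text
[ 0.53652794 -0.3125183   0.22492351]
0.0 281.2839743921417 190.08565358869754
0.091 281.17573312997473 207.01344312513956
0.151 281.05856012196443 225.33806332302083
0.159 281.0382625635544 228.5123869588508
(270, 195, 22, 15) 124.5
```

View pics/w_g.png

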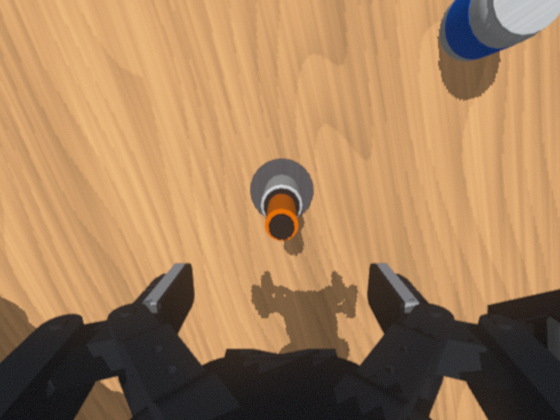

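Wrist view: foot centred at (281,190) and cap at (281,226), both within about 2 px of prediction. The gauge is centred between the open fingers, so I descend.

Call:
carry_out(
  commands=[
    {"dp":[0.05,0.05,-3],"delta_rot":[0,0,0],"gripper":0},
    {"dp":[0,0,-3],"delta_rot":[0,0,0],"gripper":0},
    {"dp":[0,0,-3],"delta_rot":[0,0,0],"gripper":0},
    {"dp":[0,0,-2],"delta_rot":[0,0,0],"gripper":0},
    {"dp":[0,0,-0.9],"delta_rot":[0,0,0],"gripper":0},
  ],
)

```text
time: 11.0
eef_pos: [0.5365, -0.3096, 0.1054]
tool_rot: [[0.254, 0.967, -0.005], [0.967, -0.254, 0.003], [0.002, -0.005, -1.0]]
ft_force: [-0.3, -0.5, 0.1]
grip_width: 0.0854
gripper_force: 0.0
```

Call:
carry_out(
  commands=[
    {"dp":[0,0,0],"delta_rot":[0,0,0],"gripper":0},
    {"dp":[0,0,0],"delta_rot":[0,0,0],"gripper":0},
  ],
)

```text
time: 11.2
eef_pos: [0.5388, -0.3122, 0.1087]
tool_rot: [[0.256, 0.967, 0.001], [0.967, -0.256, 0.0], [0.0, 0.001, -1.0]]
ft_force: [0.9, 0.3, -0.3]
grip_width: 0.0853
gripper_force: 0.0
```

Call:
carry_out(
  commands=[
    {"dp":[-0.1,-0.1,-0.2],"delta_rot":[0,0,0],"gripper":0},
    {"dp":[0,0,0],"delta_rot":[0,0,0],"gripper":0.4},
    {"dp":[0,0,0],"delta_rot":[0,0,0],"gripper":0.6},
    {"dp":[0,0,0],"delta_rot":[0,0,0],"gripper":1},
    {"dp":[0,0,0],"delta_rot":[0,0,0],"gripper":1},
  ],
  squeeze=40,
)

```text
time: 11.7
eef_pos: [0.5371, -0.3142, 0.1064]
tool_rot: [[0.258, 0.966, 0.0], [0.966, -0.258, -0.0], [-0.0, 0.0, -1.0]]
ft_force: [-0.8, 0.5, 0.0]
grip_width: 0.0283
gripper_force: 0.0
```

Call:
carry_out(
  commands=[
    {"dp":[0,0,0],"delta_rot":[0,0,0],"gripper":1},
    {"dp":[0,0,0],"delta_rot":[0,0,0],"gripper":1},
    {"dp":[0,0,0],"delta_rot":[0,0,0],"gripper":1},
  ],
  squeeze=60,
)

```text
time: 12.0
eef_pos: [0.5369, -0.3141, 0.1065]
tool_rot: [[0.258, 0.966, -0.0], [0.966, -0.258, -0.0], [-0.0, -0.0, -1.0]]
ft_force: [-1.0, 0.4, 4.4]
grip_width: 0.025
gripper_force: 58.8
```

Call:
carry_out(
  commands=[
    {"dp":[0,0,1.0],"delta_rot":[0,0,0],"gripper":1},
    {"dp":[0,0,2.0],"delta_rot":[0,0,0],"gripper":1},
    {"dp":[0,0,2.5],"delta_rot":[0,0,0],"gripper":1},
    {"dp":[0,0,2.5],"delta_rot":[0,0,0],"gripper":1},
    {"dp":[0,0,2.5],"delta_rot":[0,0,0],"gripper":1},
  ],
)

```text
time: 12.5
eef_pos: [0.5369, -0.3139, 0.2119]
tool_rot: [[0.257, 0.966, -0.0], [0.966, -0.257, 0.0], [0.0, -0.0, -1.0]]
ft_force: [-0.7, -0.4, -2.1]
grip_width: 0.0247
gripper_force: 58.9
```

Call:
carry_out(
  commands=[
    {"dp":[0,0,1.5],"delta_rot":[0,0,0],"gripper":1},
    {"dp":[0,0,0],"delta_rot":[0,0,0],"gripper":1},
    {"dp":[0,0,0],"delta_rot":[0,0,0],"gripper":1},
  ],
)

```text
time: 12.8
eef_pos: [0.5365, -0.314, 0.2255]
tool_rot: [[0.258, 0.966, -0.001], [0.966, -0.258, 0.0], [0.0, -0.001, -1.0]]
ft_force: [-0.2, -0.7, -0.9]
grip_width: 0.0246
gripper_force: 59.0
```

Call:
carry_out(
  commands=[
    {"dp":[0,2,0],"delta_rot":[0,0,0],"gripper":1},
    {"dp":[0,4,0],"delta_rot":[0,0,0],"gripper":1},
    {"dp":[-0.1,4,0],"delta_rot":[0,0,0],"gripper":1},
    {"dp":[-0.1,4,0],"delta_rot":[0,0,0],"gripper":1},
    {"dp":[0,4,0],"delta_rot":[0,0,0],"gripper":1},
  ],
)

```text
time: 13.3
eef_pos: [0.5334, -0.1325, 0.2243]
tool_rot: [[0.258, 0.966, -0.004], [0.966, -0.258, 0.001], [-0.0, -0.004, -1.0]]
ft_force: [0.7, -1.0, -1.5]
grip_width: 0.0249
gripper_force: 59.0
```

Call:
carry_out(
  commands=[
    {"dp":[0,4,0],"delta_rot":[0,0,0],"gripper":1},
    {"dp":[0,4,0],"delta_rot":[0,0,0],"gripper":1},
    {"dp":[0,3,0],"delta_rot":[0,0,0],"gripper":1},
    {"dp":[0,1.45,-2],"delta_rot":[0,0,0],"gripper":1},
    {"dp":[0,0,-2],"delta_rot":[0,0,0],"gripper":1},
  ],
)

```text
time: 13.8
eef_pos: [0.5345, -0.0058, 0.1849]
tool_rot: [[0.252, 0.968, -0.001], [0.968, -0.252, 0.002], [0.002, -0.001, -1.0]]
ft_force: [0.4, -0.4, -2.3]
grip_width: 0.0247
gripper_force: 59.1
```

Call:
carry_out(
  commands=[
    {"dp":[0,0,-2],"delta_rot":[0,0,0],"gripper":1},
    {"dp":[0,0,-2],"delta_rot":[0,0,0],"gripper":1},
    {"dp":[0,0,-1.5],"delta_rot":[0,0,0],"gripper":1},
    {"dp":[0,0,0],"delta_rot":[0,0,0],"gripper":1},
    {"dp":[0,0,0],"delta_rot":[0,0,0],"gripper":1},
  ],
)

```text
time: 14.3
eef_pos: [0.5342, -0.0095, 0.1302]
tool_rot: [[0.257, 0.966, -0.002], [0.966, -0.257, 0.0], [-0.001, -0.002, -1.0]]
ft_force: [0.5, -0.4, -1.8]
grip_width: 0.0248
gripper_force: 59.1
```

```bash
python3 - <<'E'
from h import *
print(robot.sense()["eef_pos"],robot.sense()["ft_force"])
i=robot.camera_info("wrist");print({k:np.round(v,4).tolist() for k,v in i.items()})
w=robot.snapshot("wrist");s=robot.snapshot("scene")
cv2.imwrite("pics/w_t.png",w[:,:,::-1]);cv2.imwrite("pics/s_t.png",s[:,:,::-1])
a=cv2.resize(w[150:350,180:380,::-1],(600,600),interpolation=cv2.INTER_CUBIC);b=cv2.resize(s[120:220,250:283+0,::-1],(198,600),interpolation=cv2.INTER_CUBIC)
cv2.imwrite("pics/t.png",np.hstack([a,b]))
E
```

```text
[ 0.53421365 -0.00954768  0.13017452] [ 0.46706004 -0.3984306  -1.82514131]
{'fx': 292.662, 'fy': 292.662, 'cx': 280.3556, 'cy': 216.9, 'eye': [0.5526, 0.0561, 0.2731], 'orientation': [[0.9662, -0.2475, -0.0718], [-0.2577, -0.9304, -0.2608], [-0.0023, 0.2705, -0.9627]]}
```

View pics/t.png

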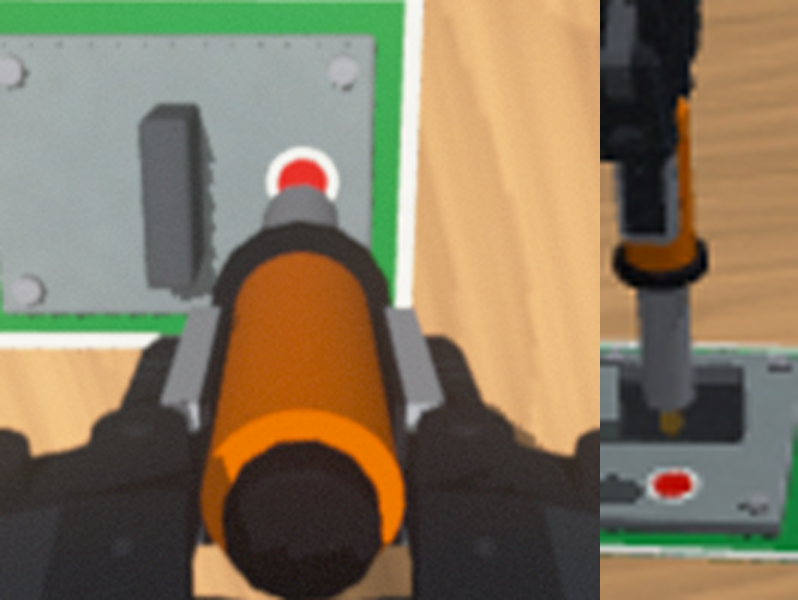

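Wrist crop: gauge axis, barrel and spot all line up at column 302. Scene crop: brass tip at (671,430) above the red spot at (672,484), which in the full image are (261.9,192) and (262.0,200.7). I check the tip offset and tilt by ray casting.

```bash
python3 - <<'E'
from h import *
s=cv2.imread("pics/s_t.png")[:,:,::-1].copy();i=robot.camera_info("scene");H=hsv(s);h,S,v=H[...,0],H[...,1],H[...,2]
yy,xx=np.mgrid[:420,:560]
r=(abs(xx-262)<7)&(abs(yy-200)<6)&((h<6)|(h>174))&(S>150)
p=[xx[r].mean(),yy[r].mean()];print("spot",p,cast(i,p,.008))
b=(abs(xx-262)<4)&(abs(yy-190)<5)&(h>12)&(h<30)&(S>100);print("brass",b.sum(),xx[b].mean(),yy[b].min(),yy[b].max())
for z in(.030,.033,.036):print(z,cast(i,[xx[b].mean(),yy[b].max()+.5],z))
R=np.array(i["orientation"])
for z in(.0332,.0492,.109,.112):
    q=R.T@(np.array([.5342,-.0095,z])-i["eye"]);print(z,"pred",i["fx"]*q[0]/q[2]+i["cx"],i["fy"]*q[1]/q[2]+i["cy"])
# barrel centre columns by row
for y in range(166,188,4):
    k=[x for x in range(252,272) if S[y,x]<70 and 40<v[y,x]<135];print(y,k[0],k[-1])
print(robot.sense()["eef_pos"])
E
```

```text
spot [np.float64(261.63157894736844), np.float64(200.26315789473685)] [[ 0.53311758 -0.0084752   0.008     ]]
brass 13 261.38461538461536 189 192
0.03 [[ 0.53255575 -0.00792219  0.03      ]]
0.033 [[ 0.53685855 -0.0083603   0.033     ]]
0.036 [[ 0.54116136 -0.00879841  0.036     ]]
0.0332 pred 260.7454764376533 191.8486359230576
0.0492 pred 260.40784125647485 186.1809859661044
0.109 pred 259.09087948006055 164.0740528871764
0.112 pred 259.0224191432491 162.9248562198504Traceback (most recent call last):
  File "<stdin>", line 13, in <module>
IndexError: list index out of range
```

Call:
carry_out(
  commands=[
    {"dp":[0,0,-1.0],"delta_rot":[0,0,0],"gripper":1},
    {"dp":[0,0,-0.7],"delta_rot":[0,0,0],"gripper":1},
    {"dp":[0,0,-0.4],"delta_rot":[0,0,0],"gripper":1},
    {"dp":[0,0,0],"delta_rot":[0,0,0],"gripper":1},
    {"dp":[0,0,0],"delta_rot":[0,0,0],"gripper":1},
  ],
)

```text
time: 14.9
eef_pos: [0.535, -0.0095, 0.11]
tool_rot: [[0.258, 0.966, -0.0], [0.966, -0.258, -0.0], [-0.0, -0.0, -1.0]]
ft_force: [-0.7, 0.1, -1.4]
grip_width: 0.0247
gripper_force: 59.1
```

```bash
python3 - <<'E'
from h import *
st=robot.sense();T=st["eef_pos"];print(T,st["ft_force"],st["tool_rot"])
i=robot.camera_info("wrist");R=np.array(i["orientation"])
for n,z in(("captop",T[2]+.053),("collar",T[2]-.018)):
    q=R.T@(np.array([T[0],T[1],z])-i["eye"]);print(n,"pred",i["fx"]*q[0]/q[2]+i["cx"],i["fy"]*q[1]/q[2]+i["cy"],q[2])
w=robot.snapshot("wrist");s=robot.snapshot("scene")
cv2.imwrite("pics/w_t2.png",w[:,:,::-1]);cv2.imwrite("pics/s_t2.png",s[:,:,::-1])
W=hsv(w);m=(W[...,2]<60);yy,xx=np.mgrid[:420,:560]
c=blob(m&(np.hypot(xx-281,yy-324)<29));print("cap",cv2.minEnclosingCircle(c),cv2.boundingRect(c))
a=cv2.resize(w[150:350,220:340,::-1],(360,600),interpolation=cv2.INTER_CUBIC);b=cv2.resize(s[155:215,240:284,::-1],(440,600),interpolation=cv2.INTER_CUBIC)
cv2.imwrite("pics/t2.png",np.hstack([a,b]))
E
```

```text
[ 0.53499794 -0.00953499  0.10997479] [-0.71668645  0.13343214 -1.41157586] [[ 2.57537316e-01  9.66268314e-01 -2.75380296e-04]
 [ 9.66268350e-01 -2.57537328e-01 -8.10819916e-06]
 [-7.87554016e-05 -2.64003100e-04 -9.99999962e-01]]
captop pred 278.7820520715113 331.91210086140376 0.1050164574729422
collar pred 279.4113863860078 254.19711284414743 0.17337827378965134
cap ((280.60809326171875, 323.9478759765625), 26.582138061523438) (255, 298, 52, 52)
```

View pics/t2.png

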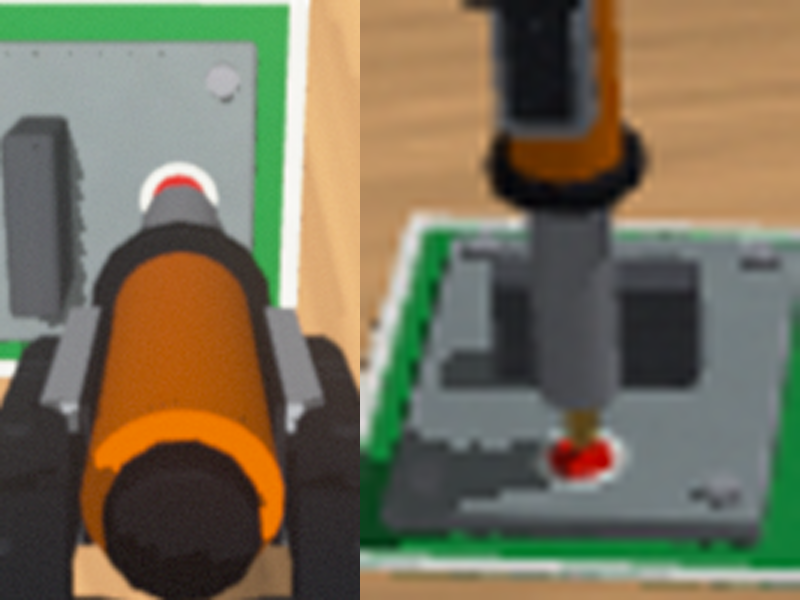

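Scene crop: brass tip end at (582,443) about 5 mm above the plate, over the spot centre (582,458). Allowing for that drop, the tip will land within about 1 mm of the centre. I press down in small steps.

Call:
carry_out(
  commands=[
    {"dp":[0,-0.04,-0.2],"delta_rot":[0,0,0],"gripper":1},
    {"dp":[0,0,-0.2],"delta_rot":[0,0,0],"gripper":1},
    {"dp":[0,0,0],"delta_rot":[0,0,0],"gripper":1},
    {"dp":[0,0,0],"delta_rot":[0,0,0],"gripper":1},
  ],
)

```text
time: 15.4
eef_pos: [0.535, -0.01, 0.106]
tool_rot: [[0.258, 0.966, -0.0], [0.966, -0.258, -0.0], [-0.0, -0.0, -1.0]]
ft_force: [0.2, 0.1, -1.5]
grip_width: 0.0247
gripper_force: 59.1
```

Call:
carry_out(
  commands=[
    {"dp":[0,0,-0.2],"delta_rot":[0,0,0],"gripper":1},
    {"dp":[0,0,0],"delta_rot":[0,0,0],"gripper":1},
    {"dp":[0,0,0],"delta_rot":[0,0,0],"gripper":1},
    {"dp":[0,0,0],"delta_rot":[0,0,0],"gripper":1},
  ],
)

```text
time: 15.8
eef_pos: [0.5353, -0.01, 0.1043]
tool_rot: [[0.258, 0.966, 0.0], [0.966, -0.258, -0.0], [0.0, 0.0, -1.0]]
ft_force: [0.2, -0.8, 0.0]
grip_width: 0.0248
gripper_force: 59.2
```

Call:
carry_out(
  commands=[
    {"dp":[0,0,-0.2],"delta_rot":[0,0,0],"gripper":1},
    {"dp":[0,0,0],"delta_rot":[0,0,0],"gripper":1},
    {"dp":[0,0,0],"delta_rot":[0,0,0],"gripper":1},
    {"dp":[0,0,0],"delta_rot":[0,0,0],"gripper":1},
  ],
)

```text
time: 16.2
eef_pos: [0.5353, -0.01, 0.1022]
tool_rot: [[0.258, 0.966, 0.0], [0.966, -0.258, 0.0], [0.0, 0.0, -1.0]]
ft_force: [-0.3, 0.5, 0.6]
grip_width: 0.0247
gripper_force: 59.2
```

Call:
carry_out(
  commands=[
    {"dp":[0,0,-0.2],"delta_rot":[0,0,0],"gripper":1},
    {"dp":[0,0,-0.12],"delta_rot":[0,0,0],"gripper":1},
    {"dp":[0,0,0],"delta_rot":[0,0,0],"gripper":1},
    {"dp":[0,0,0],"delta_rot":[0,0,0],"gripper":1},
  ],
)

```text
time: 16.6
eef_pos: [0.5352, -0.01, 0.0989]
tool_rot: [[0.258, 0.966, 0.0], [0.966, -0.258, 0.0], [0.0, 0.0, -1.0]]
ft_force: [-0.2, 0.1, 1.8]
grip_width: 0.0252
gripper_force: 59.3
```

```bash
python3 - <<'E'
from h import *
f=[]
for k in range(6):
    s=robot.snapshot("scene");f.append(robot.sense()["ft_force"][2])
print(np.round(f,2),np.mean(f),robot.sense()["eef_pos"])
w=robot.snapshot("wrist");cv2.imwrite("pics/s_f.png",s[:,:,::-1])
margins(robot.camera_info("wrist"),w,rows=(160,170),cols=(200,230,250))if 0 else None
a=cv2.resize(w[100:350,180:380,::-1],(400,500));b=cv2.resize(s[160:215,245:285,::-1],(364,500),interpolation=cv2.INTER_CUBIC)
cv2.imwrite("pics/f.png",np.hstack([a,b]))
E
```

```text
[2.06 2.25 1.95 2.57 2.64 2.85] 2.3868711962122373 [ 0.5352217  -0.01002197  0.09898804]
```

View pics/f.png

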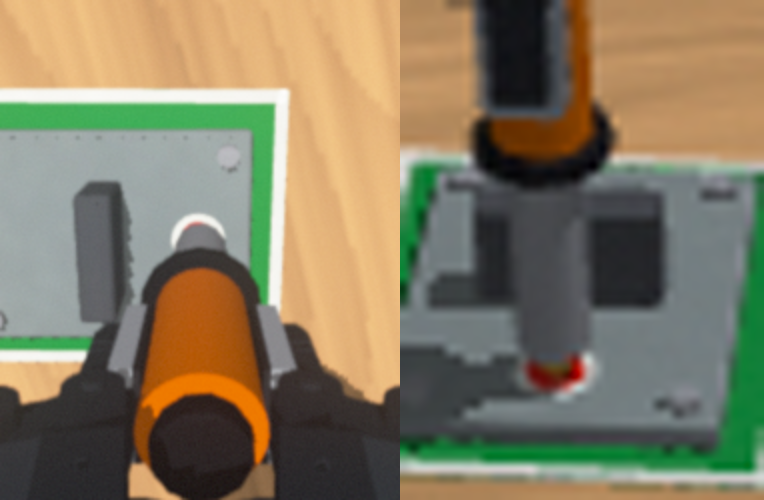

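Final view: the tip sits at (557,372), in the middle of the spot. The gauge is upright and the cover is still square on the mat. The spring force is about 4.0 N (2.4 N measured plus 1.6 N for the gauge's weight), which is halfway in.

```bash
python3 -c "
from cell import robot
print(robot.finish_job())"
```

```text
the job is handed in; nothing more can be done
None
```

The cover is central and square on the mat to about 1 mm, and the gauge is held upright on the red spot with its tip about halfway in (≈4 N); the job is handed in, though while centring the cover it may have lifted briefly by about 0.3 mm.

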